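Close up the slide storage on the microscope bench

TASK

Put the glass slides away under cover: with the fingertips, gently push the two drawers that hold slides fully home and press the wooden slide box's raised lid down until it is shut flat, without slamming any of them. Leave the empty drawer standing open just as it is. Only push, never pick anything up; the slide box stays where it stands and nothing else on the bench is disturbed.

Things in the scene. Friction and masses are not known exactly. Their poses are not given: they have to be found in the camera images.
- cabinet_a: white sheet-steel slide cabinet, 170 mm deep (its x) x 100 mm wide (its y) x 84 mm tall, fixed to the bench, holding one drawer with glass slides in it. Origin: centre of its underside; its -x axis points out of the drawer opening, roughly to the robot. The three cabinets look the same outside and stand in any order.
- drawer_a (a joint): slide of that cabinet's drawer (14 upright glass slides with white paper-labelled ends): 0 = fully home, grows as it is drawn out along the cabinet's -x (m), stops at 0.110. Starts 0.045 to 0.09. About 2 N of friction and a little damping; stays where it is left.
- drawer_a_lip (a point): middle of the foremost face of that drawer's steel pull lip (80 mm wide, 12 mm high, 12 mm deep, centred 66 mm above the bench) which stands 12 mm out from the flat 98 x 76 mm drawer front (10 mm thick). When the drawer is home this point lies 107 mm from the cabinet's origin along its -x.
- cabinet_b: white sheet-steel slide cabinet, 170 mm deep (its x) x 100 mm wide (its y) x 84 mm tall, fixed to the bench, holding one drawer with glass slides in it. Origin: centre of its underside; its -x axis points out of the drawer opening, roughly to the robot. The three cabinets look the same outside and stand in any order.
- drawer_b (a joint): slide of that cabinet's drawer (14 upright glass slides with white paper-labelled ends): 0 = fully home, grows as it is drawn out along the cabinet's -x (m), stops at 0.110. Starts 0.045 to 0.09. About 2 N of friction and a little damping; stays where it is left.
- drawer_b_lip (a point): middle of the foremost face of that drawer's steel pull lip (80 mm wide, 12 mm high, 12 mm deep, centred 66 mm above the bench) which stands 12 mm out from the flat 98 x 76 mm drawer front (10 mm thick). When the drawer is home this point lies 107 mm from the cabinet's origin along its -x.
- cabinet_empty: white sheet-steel slide cabinet, 170 mm deep (its x) x 100 mm wide (its y) x 84 mm tall, fixed to the bench, holding one drawer with nothing in it. Origin: centre of its underside; its -x axis points out of the drawer opening, roughly to the robot. The three cabinets look the same outside and stand in any order.
- drawer_empty (a joint): slide of that cabinet's drawer (bare black tray, no slides): 0 = fully home, grows as it is drawn out along the cabinet's -x (m), stops at 0.110. Starts 0.045 to 0.09. About 2 N of friction and a little damping; stays where it is left.
- drawer_empty_lip (a point): middle of the foremost face of that drawer's steel pull lip (80 mm wide, 12 mm high, 12 mm deep, centred 66 mm above the bench) which stands 12 mm out from the flat 98 x 76 mm drawer front (10 mm thick). When the drawer is home this point lies 107 mm from the cabinet's origin along its -x.
- slide_box: loose wooden slide box (0.8 kg), 120 mm deep (its x) x 110 mm wide (its y) x 50 mm tall without the lid, with upright glass slides inside. Origin: at its underside, 30 mm towards the hinge (+x) from its middle. It slides on the bench if pushed sideways with some 5 N or more.
- box_lid (a joint): hinge of the box's wooden lid (120 x 110 x 8 mm), along the far (+x) rim: 0 = shut flat, grows as it is raised (rad), at most 1.6. Starts 0.6 to 1.1. A stiff hinge: the lid stays at any angle and needs only about 1 N at its free edge.
- lid_hinge (a point): middle of the lid's hinge line, on the underside of the lid, 50 mm above the bench; the line runs along the box's y.
- lid_edge (a point): middle of the lid's free edge, on its outer (upper) face, 120 mm from the hinge. A brass thumb tab, 30 mm wide and 10 mm long, sticks out beyond this edge, on the underside. With the lid shut it is 58 mm above the bench.
- oil_bottle: bystander: small amber dropper bottle, 26 mm across, 60 mm tall. Origin: centre of its underside.
- stain_bottle: bystander: amber stain bottle, 36 mm across, 75 mm tall. Origin: centre of its underside.
- coverslip_box: bystander: clear plastic coverslip box, 28 x 26 x 16 mm tall. Origin: centre of its underside.
- petri_dish: bystander: covered glass dish, 90 mm across, 16 mm tall, lying on the roof of the cabinet with the empty drawer. Origin: centre of its underside.
- slide_mailer: bystander: flat white plastic slide mailer, 90 x 36 x 16 mm tall. Origin: centre of its underside.
- beaker: bystander: glass beaker, 66 mm across, 85 mm tall. Origin: centre of its underside.
Things that resemble listed ones, but are neither listed nor needed, are in the scene too. Leave any blue look-alike of the slide_box alone.

How it is judged (in metres and radians):
At the end, for the whole second after the job is handed in: Both drawers with slides within 4 mm of fully home; the box lid within 0.05 rad of shut; the empty drawer within 8 mm of where it was; the slide box at rest, and it and every bystander within 25 mm of where they stood (value of joint each of drawer_a, drawer_b below 0.004 m and value of joint box_lid below 0.05 rad and distance of drawer_empty_lip from where it was at the start of the episode below 0.008 m and distance of each of slide_box, oil_bottle, stain_bottle, coverslip_box, petri_dish, slide_mailer, beaker from where it was at the start of the episode below 0.025 m and linear speed of slide_box below 0.02 m/s); the robot touches nothing.
It fails at once if a drawer of slides is slammed (faster than 0.4 m/s) (velocity of joint any of drawer_a, drawer_b below -0.4 m/s).
It fails at once if the lid is slammed (faster than 5 rad/s) (velocity of joint box_lid below -5 rad/s).
It fails at once if the empty drawer is moved by more than 8 mm (distance of drawer_empty_lip from where it was at the start of the episode above 0.008 m).
It fails at once if the slide box is lifted, tipped or shoved by more than 25 mm (distance of slide_box from where it was at the start of the episode above 0.025 m or height (world z) of slide_box above 0.012 m or angle between slide_box's own z axis and vertical above 0.15 rad).
It fails at once if a bystander is lifted, knocked over or shoved by more than 25 mm (distance of any of oil_bottle, stain_bottle, coverslip_box, petri_dish, slide_mailer, beaker from where it was at the start of the episode above 0.025 m or angle between any of oil_bottle, stain_bottle, coverslip_box, petri_dish, slide_mailer, beaker's own z axis and vertical above 0.5 rad).
It also fails if it takes over 51 s, if anything falls off the work surface, if the arm or the gripper's body presses on something with over 40 N, if the wrist force passes 120 N, or if a joint passes its speed limit or range.

ROBOT

A 6-joint arm with a two-finger parallel gripper is mounted at the origin on the work surface. World frame = base frame: x ahead of the robot, y to its left, z up, the work surface at z = 0. Lengths are in mm, angles in rad, forces in N, time in s.
With the tool pointing down it reaches from about 400 to 925 mm from the base axis. Payload 12.5 kg.
Tool frame: the origin (TCP) lies midway between the tips of the shut fingers; the grasp point (between the pads) lies 19 mm behind it (env.grip_depth is the distance from the TCP to the grasp point, in mm); z points along the fingers, y is the line along which they close (so a half turn about z gives the same grasp; the last joint's range is limited). The gripper opens to 95 mm and grips with 3 to 60 N. Pads are 20 mm wide; open, the fingers measure 119 mm over their backs; the gripper's body (75 mm by 180 mm) begins 59 mm behind the grasp point.
Start: joints at [1.024, 0.491, 1.559, -0, 1.092, -0.106], TCP at [266.652, 565.284, 189.561] pointing down, gripper open.
Joint ranges: [-3.1, 3.1], [-0.84, 2.19], [0.05, 2.79], [-1.13, 4.28], [0.06, 2.93], [-2.69, 2.69]. Speed limits (rad/s): [2.22, 2.22, 2.79, 3.14, 3.14, 3.14].

INTERFACE

Orientations are given as [roll, pitch, yaw] about the fixed x, y, z axes, in that order (R = Rz(yaw) Ry(pitch) Rx(roll)).
In Python, from cell import monitor, viewer, order, env gives the robot as it stands.
- The arm moves only by the tool move_arm, never from a script. Its argument "moves" is one flat list of numbers, 4 for each row, row after row: the shift along the tool's x, y, z normalised to -1 to 1, where 1 is 0.15 m, then the turn about the tool's z normalised to -1 to 1, where 1 is pi/2 rad. A call has 1 to 10 rows; each row shifts and turns the commanded pose from where the row before left it, along the tool's axes as they then stand; what a row does not reach is not made up. A row lasts 1/8 s, in which the tool goes at most 62.5 mm and 10.7 degrees, less where a joint would pass 70% of its speed; a pose out of reach is approached as far as the arm can. A call with a number of a shift or a turn outside -1 to 1 is refused whole. A call with a gripper value outside its range is refused whole. "claw" is the finger opening in mm, from 0 to 95.1, set as the call begins (left out, the last holds). The fingers move at their own pace and stop on an object; the grip force is fixed at half the most. Time passes only in rows, so rows that do not move let the fingers close. It gives the time, the measured TCP pose, the force, the opening and the grip force at its end, in the units of the state.
- monitor.state(): the state, without advancing time (a new reading comes with each control period).
- viewer.read_camera(name): name is "side" or "top"; returns the picture (420x560x3 uint8, red, green, blue); there is no depth.
- viewer.camera_info(name): a dict with "K" (3x3 intrinsics, pixels), "camera_from_world" (4x4, takes a point from world to camera coordinates). Camera axes: x right, y down, z forward; pixel columns grow to the right and rows downward; lengths in mm; the calibration is good to about 2 mm. A picture is of the moment at which its call begins. camera_info takes no time and is no camera call.
- order.job_done(): hands the job in; it is judged then, once.
The state is a dict: "t": time; "joints": joint angles; "qvel": joint speeds; "tau": joint torques, N m; "eef_pos": TCP position; "tcp_rot": TCP orientation; "ft_force": force on the tool from outside, world axes, zero at the start; "moment": the same for the moment, N m; "opening": opening from 0.0 (shut) to 1.0 (fully open); "grip_force": force on a finger pad.
Only numpy, scipy, OpenCV 4.12 (cv2) and the standard library are available. Lean on these libraries where they do the work, as an engineer would, in place of code of your own. Each camera call takes 0.05 s, during which the arm holds its last target. There are 200 camera calls.

## Working session

There is one attempt and no reset: what is moved stays moved. The work goes in short steps, Python scripts to look and compute and a tool call to move; the robot and the scene stay as the last step left them, time stands still between calls to the robot, and variables do not carry over. Pictures are saved under pics/ and viewed, at most 10 in all, crops included, and the job is handed in when it is done.

Besides the shell and the picture viewer there is one more tool, called after "Emit:" by a JSON object that holds its "fn" and its "kwargs". move_arm: Moves the arm, as the interface text tells. Scaled input: -1 to 1 covers 0.15 m each way for a shift and pi/2 rad each way for a turn. Its arguments: {"type":"object","properties":{"moves":{"type":"array"},"claw":{"type":"number"}},"required":["moves"]}

```bash
mkdir -p pics; python3 - <<'E'
from cell import monitor, viewer
import cv2
for n in("top","side"):
    im=viewer.read_camera(n); cv2.imwrite(f"pics/{n}0.png",cv2.cvtColor(cv2.resize(im,(784,588),interpolation=cv2.INTER_CUBIC),cv2.COLOR_RGB2BGR)); cv2.imwrite(f"pics/{n}raw.png",im[:,:,::-1])
    i=viewer.camera_info(n);print(i)
s=monitor.state();print(s['t'],s['eef_pos'],s['tcp_rot'],s['ft_force'])
E
```

```text
{'K': array([[388.28211026,   0.        , 281.34775609],
       [  0.        , 388.28211026, 210.33187096],
       [  0.        ,   0.        ,   1.        ]]), 'camera_from_world': array([[ 7.38811116e-03, -9.99936183e-01,  8.54671103e-03,
        -2.58028658e+01],
       [-9.81797421e-01, -8.87570771e-03, -1.89723603e-01,
         5.84526264e+02],
       [ 1.89787353e-01, -6.98943978e-03, -9.81800340e-01,
         1.12635337e+03],
       [ 0.00000000e+00,  0.00000000e+00,  0.00000000e+00,
         1.00000000e+00]])}
{'K': array([[389.80570918,   0.        , 278.80567567],
       [  0.        , 389.80570918, 213.42311961],
       [  0.        ,   0.        ,   1.        ]]), 'camera_from_world': array([[-9.79816613e-01, -1.99787542e-01, -6.65900373e-03,
         5.47176178e+02],
       [-1.20801224e-01,  6.18328336e-01, -7.76580410e-01,
         1.39337180e+02],
       [ 1.59268542e-01, -7.60101971e-01, -6.29982956e-01,
         9.99235800e+02],
       [ 0.00000000e+00,  0.00000000e+00,  0.00000000e+00,
         1.00000000e+00]])}
0.1 [266.52964071 565.07940623 189.0416068 ] [-3.14069071e+00 -1.25154501e-04  2.70076422e+00] [0.13047426 0.20789435 0.50361382]
```

View pics/top0.png

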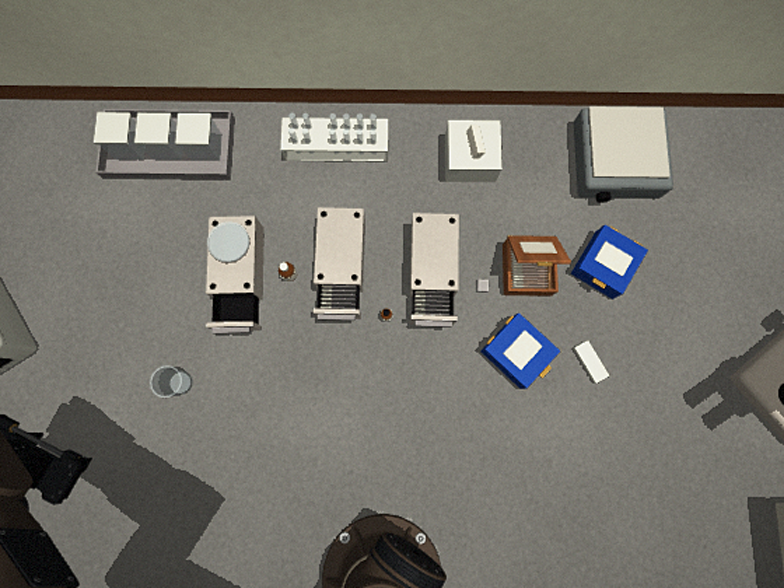

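View pics/side0.png

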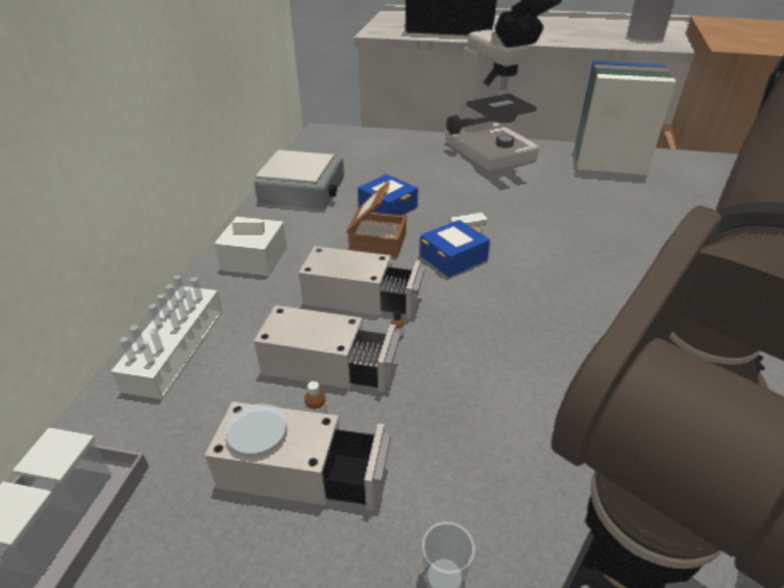

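The top picture shows three cabinets. The left one (px 232,270) has a bare black tray and the dish, so it is the empty one. The middle (338,262) and right (434,268) ones hold slides. The wooden box at (532,265) has its lid raised; the boxes at (610,260) and (520,350) are blue look-alikes. I'll confirm this in one enlarged crop.

```bash
python3 - <<'E'
import cv2
im=cv2.imread("pics/topraw.png")[143:243,215:410]
cv2.imwrite("pics/crop.png",cv2.resize(im,None,fx=4,fy=4,interpolation=cv2.INTER_CUBIC))
E
```

```text
(no output)
```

View pics/crop.png

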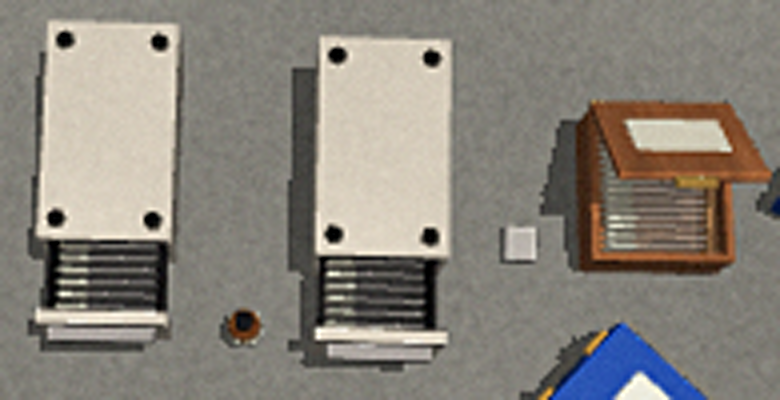

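The crop confirms it: the slide drawers are middle (lip at crop 100,338) and right (lip at 380,353), and the wooden lid's free edge runs from (622,178) to (770,180) in the crop. Next I'll work out positions.

```bash
cat > h.py <<'E'
import numpy as np
from cell import viewer
def bp(n,u,v,z):
    i=viewer.camera_info(n);M=i['camera_from_world'];R=M[:3,:3];t=M[:3,3]
    d=R.T@np.linalg.solve(i['K'],[u,v,1]);c=-R.T@t
    return c+d*(z-c[2])/d[2]
def crop(u,v,z): return bp("top",215+(u+.5)/4-.5,143+(v+.5)/4-.5,z)
def proj(n,p):
    i=viewer.camera_info(n);q=i['K']@(i['camera_from_world']@np.r_[p,1])[:3];return q[:2]/q[2]
E
python3 - <<'E'
from h import *
np.set_printoptions(precision=1,suppress=True)
for nm,c in(("mid",[(48,21),(181,24),(170,243),(36,238)]),("right",[(320,38),(452,40),(450,258),(315,255)])):
    P=np.array([crop(*q,84) for q in c]);m=P.mean(0);a=(P[0]+P[1]-P[2]-P[3])/2
    print(nm,m,np.linalg.norm(a),np.arctan2(a[1],a[0]),np.linalg.norm(P[0]-P[1]))
for q in[(36,311),(168,315),(36,324),(168,326),(315,328),(447,332),(315,340),(447,343)]: print("fronttop",crop(*q,80))
for q in[(100,328),(380,345)]: print("lip top rear",crop(*q,72))
for q in[(102,341),(380,359)]: print("lip bottom front",crop(*q,60))
print("box rim near z50",crop(582,256,50),crop(735,252,50),"hinge",crop(590,103,50),crop(730,103,50), "base",crop(582,271,0),crop(733,269,0))
for th in(.6,.7,.8,.9,1,1.1):
    z=50+120*np.sin(th); print(th,crop(612,179,z),crop(770,180,z))
# side image view: lid free edge px (784 scale) ~ (390,184),(372,?)
for n,p in(("oil",(384,272)),):pass
print("oil",crop(244,325,60),"coverslip",crop(519,243,16),"stain",bp("top",286/1.4,268/1.4,75))
E
```

```text
mid [686.6  99.4  84. ] 170.8193667816976 -0.02418733729554671 101.86034653990609
right [ 675.9 -108.8   84. ] 169.98510485914224 -0.022534274007824456 101.11665518665384
fronttop [548.2 150.   80. ]
fronttop [546.1  52.2  80. ]
fronttop [538.5 149.7  80. ]
fronttop [537.8  52.1  80. ]
fronttop [537.3 -56.8  80. ]
fronttop [ 535.1 -154.6   80. ]
fronttop [528.3 -56.8  80. ]
fronttop [ 526.9 -154.5   80. ]
lip top rear [537.1 103.1  72. ]
lip top rear [ 526.2 -105.5   72. ]
lip bottom front [529.1 102.5  60. ]
lip bottom front [ 517.3 -106.4   60. ]
box rim near z50 [ 599.7 -263.    50. ] [ 603.9 -381.    50. ] hinge [ 722.  -273.1   50. ] [ 723.1 -383.    50. ] base [ 597.7 -273.3    0. ] [ 600.4 -394.4    0. ]
0.6 [ 643.4 -272.2  117.8] [ 643.8 -387.9  117.8]
0.7 [ 640.9 -270.   127.3] [ 641.3 -384.7  127.3]
0.8 [ 638.7 -267.9  136.1] [ 639.  -381.7  136.1]
0.9 [ 636.6 -266.   144. ] [ 637. -379.  144.]
1 [ 634.8 -264.4  151. ] [ 635.2 -376.6  151. ]
1.1 [ 633.3 -263.   156.9] [ 633.7 -374.6  156.9]
oil [542.2  -4.   60. ] coverslip [ 616.7 -220.7   16. ] stain [637.1 212.2  75. ]
```

Emit:
{"fn": "move_arm", "kwargs": {"moves": [0, 0, 0, -0.1, 0, 0, 0, -0.1, 0, 0, 0, -0.08, 0, -0.3, 0, 0, -0.1, -0.3, 0, 0, -0.2, -0.3, 0, 0, -0.2, -0.3, 0, 0, -0.2, -0.3, 0, 0, -0.2, -0.3, 0, 0, -0.2, -0.3, 0, 0], "claw": 0}}

```text
t: 1.35
eef_pos: [432.1, 248.6, 189.5]
tcp_rot: [3.142, -0.0, 3.141]
ft_force: [-0.2, 0.1, 0.1]
opening: 0.022
grip_force: 0.0
```

Emit:
{"fn": "move_arm", "kwargs": {"moves": [-0.1, -0.24, 0, 0, -0.1, -0.24, 0, 0, -0.1, -0.24, 0, 0, -0.08, -0.25, 0, 0, 0, 0, 0.3, 0, 0, 0, 0.3, 0, 0, 0, 0.3, 0, 0, 0, 0, 0]}}

```text
t: 2.35
eef_pos: [486.6, 104.4, 52.4]
tcp_rot: [-3.141, -0.006, 3.14]
ft_force: [0.2, -0.2, 0.2]
opening: 0.004
grip_force: 0.0
```

Emit:
{"fn": "move_arm", "kwargs": {"moves": [-0.06, 0, 0, 0, -0.06, 0, 0, 0, -0.04, 0, 0, 0, -0.04, 0, 0, 0, -0.05, 0, 0, 0, -0.05, 0, 0, 0, -0.05, 0, 0, 0, -0.05, 0, 0, 0, -0.05, 0, 0, 0]}}

```text
t: 3.48
eef_pos: [556.0, 104.3, 54.8]
tcp_rot: [-3.141, -0.0, 3.141]
ft_force: [-3.0, -2.3, 4.6]
opening: 0.006
grip_force: 2.7
```

Emit:
{"fn": "move_arm", "kwargs": {"moves": [-0.03, 0, 0, 0, -0.03, 0, 0, 0, -0.02, 0, 0, 0, -0.01, 0, 0, 0, 0, 0, 0, 0]}}

```text
t: 4.1
eef_pos: [569.6, 104.1, 54.8]
tcp_rot: [-3.141, 0.0, 3.141]
ft_force: [-1.7, -3.1, 4.7]
opening: 0.005
grip_force: 2.4
```

Emit:
{"fn": "move_arm", "kwargs": {"moves": [-0.015, 0, 0, 0, -0.01, 0, 0, 0, 0, 0, 0, 0]}}

```text
t: 4.47
eef_pos: [573.3, 104.2, 54.8]
tcp_rot: [-3.141, 0.0, 3.141]
ft_force: [-0.9, -3.7, 5.3]
opening: 0.003
grip_force: 2.6
```

```bash
python3 - <<'E'
from cell import viewer
import cv2,numpy as np
t=viewer.read_camera("top")[143:263,200:350,::-1]; s=viewer.read_camera("side")[170:290,160:310,::-1]
cv2.imwrite("pics/c1.png",cv2.resize(np.hstack([t,s]),(800,320),interpolation=cv2.INTER_CUBIC))
E
```

```text
(no output)
```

View pics/c1.png

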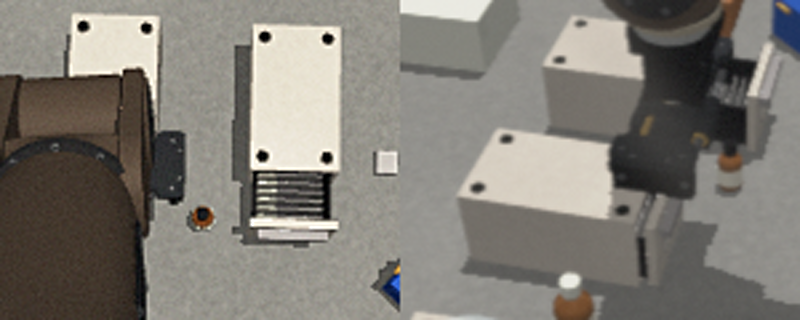

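The side view (right half, 640,250) shows the middle drawer nearly home with a thin dark gap, so I'll keep pushing gently.

Emit:
{"fn": "move_arm", "kwargs": {"moves": [-0.015, 0, 0, 0, -0.015, 0, 0, 0, 0, 0, 0, 0]}}

```text
t: 4.95
eef_pos: [577.9, 104.1, 54.8]
tcp_rot: [-3.141, 0.0, 3.141]
ft_force: [-1.3, -4.4, 4.1]
opening: 0.004
grip_force: 2.5
```

Emit:
{"fn": "move_arm", "kwargs": {"moves": [-0.015, 0, 0, 0, -0.01, 0, 0, 0, 0, 0, 0, 0]}}

```text
t: 5.32
eef_pos: [581.6, 104.1, 54.8]
tcp_rot: [-3.141, 0.0, 3.141]
ft_force: [-1.4, -4.0, 4.5]
opening: 0.002
grip_force: 2.6
```

Emit:
{"fn": "move_arm", "kwargs": {"moves": [-0.01, 0, 0, 0, -0.01, 0, 0, 0, 0, 0, 0, 0]}}

```text
t: 5.7
eef_pos: [583.4, 104.2, 54.9]
tcp_rot: [-3.141, -0.002, 3.141]
ft_force: [-7.1, -2.4, 9.9]
opening: 0.003
grip_force: 5.0
```

```bash
python3 - <<'E'
from cell import viewer
import cv2,numpy as np
s=viewer.read_camera("side")[190:290,160:310,::-1]
cv2.imwrite("pics/c2.png",cv2.resize(s,(780,520),interpolation=cv2.INTER_CUBIC))
E
```

```text
(no output)
```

View pics/c2.png

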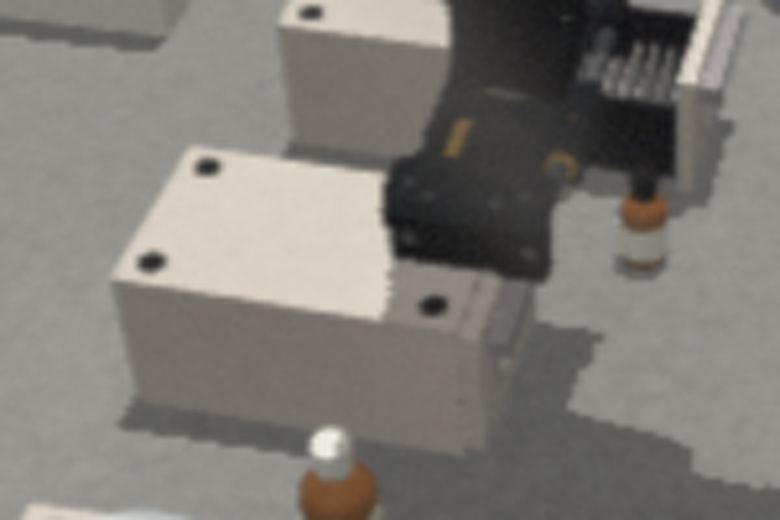

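The drawer now sits flush with no gap, and the force jumped to 7 N. One more small nudge, then back off.

Emit:
{"fn": "move_arm", "kwargs": {"moves": [-0.015, 0, 0, 0, 0, 0, 0, 0]}}

```text
t: 6.0
eef_pos: [585.4, 104.4, 55.0]
tcp_rot: [-3.141, -0.002, 3.141]
ft_force: [-7.9, -1.7, 12.0]
opening: 0.003
grip_force: 6.0
```

Emit:
{"fn": "move_arm", "kwargs": {"moves": [0.1, 0, 0, 0, 0.2, 0, 0, 0, 0.3, 0, 0, 0, 0.15, 0, 0, 0, 0, -0.28, 0, 0, 0, -0.28, 0, 0, 0, -0.28, 0, 0, 0, -0.28, 0, 0, 0, -0.28, 0, 0, 0, 0, 0, 0]}}

```text
t: 7.25
eef_pos: [474.1, -107.6, 54.4]
tcp_rot: [-3.142, 0.001, 3.137]
ft_force: [0.0, -0.3, -0.3]
opening: 0.002
grip_force: 0.0
```

```bash
python3 - <<'E'
from cell import viewer
import cv2,numpy as np
t=viewer.read_camera("top")[143:243,205:305,::-1]; s=viewer.read_camera("side")[200:300,170:270,::-1]
cv2.imwrite("pics/c3.png",cv2.resize(np.hstack([t,s]),(800,400),interpolation=cv2.INTER_CUBIC))
E
```

```text
(no output)
```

View pics/c3.png

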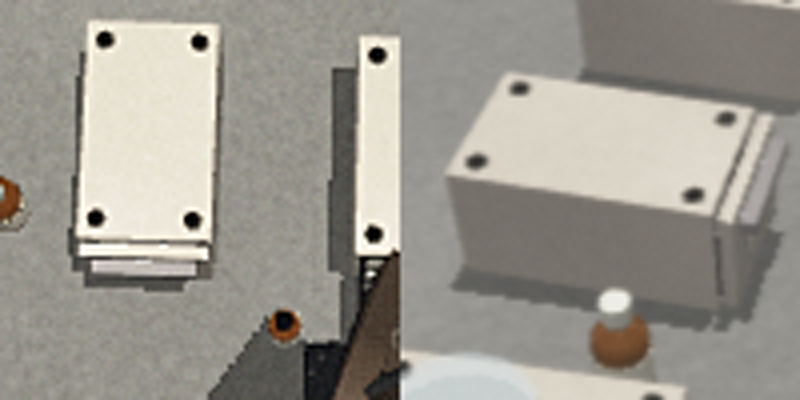

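```bash
python3 - <<'E'
from h import *
import cv2
np.set_printoptions(precision=1,suppress=True)
c=np.array([686.6,99.4]);y=-.024;e=np.array([np.cos(y),np.sin(y)])
f=lambda n,d,z:proj(n,np.r_[c-d*e,z])
for d0 in(0,3,6,9):
    print(d0,[((f("top",d+d0,z)-[205,143]+.5)*4-.5)[1] for d,z in((85,84),(85,80),(95,80),(107,72),(107,60))])
im=viewer.read_camera("top"); print(im[195:216,241].astype(int).sum(1)//3)
print([(f("top",d,z)[1]) for d,z in((85,84),(85,80),(95,80),(107,72),(107,60))])
E
```

```text
0 [np.float64(239.9834499362521), np.float64(241.1027235345939), np.float64(254.19972468223125), np.float64(272.0021583631042), np.float64(274.9952954766519)]
3 [np.float64(243.92082300087213), np.float64(245.0273240824214), np.float64(258.1371954860359), np.float64(275.92948505345316), np.float64(278.8847322096518)]
6 [np.float64(247.86207618735432), np.float64(248.95577907329994), np.float64(262.0785397133757), np.float64(279.86065667931496), np.float64(282.7779386217559)]
9 [np.float64(251.80721523408022), np.float64(252.88809418832818), np.float64(266.0237630826906), np.float64(283.7956788898648), np.float64(286.6749201960355)]
[231 228 230 231 227 230 235 230 107 210 242 234 111 211 183 189 174  56
  71  71  85]
[np.float64(202.62086248406303), np.float64(202.90068088364848), np.float64(206.1749311705578), np.float64(210.62553959077604), np.float64(211.37382386916298)]
```

The middle drawer measures home to within about 1 mm. On to the right drawer, with the tip a bit higher.

Emit:
{"fn": "move_arm", "kwargs": {"moves": [-0.08, 0, -0.05, 0, -0.06, 0, 0, 0, -0.05, 0, 0, 0, -0.05, 0, 0, 0, -0.06, 0, 0, 0, -0.06, 0, 0, 0, -0.06, 0, 0, 0, -0.06, 0, 0, 0, -0.05, 0, 0, 0, -0.03, 0, 0, 0]}}

```text
t: 8.65
eef_pos: [558.2, -105.5, 62.0]
tcp_rot: [3.142, 0.0, 3.141]
ft_force: [0.3, 0.1, 0.1]
opening: 0.004
grip_force: 0.0
```

Emit:
{"fn": "move_arm", "kwargs": {"moves": [-0.03, 0, 0, 0, -0.02, 0, 0, 0, 0, 0, 0, 0]}}

```text
t: 9.02
eef_pos: [565.3, -105.5, 62.0]
tcp_rot: [3.142, 0.0, 3.141]
ft_force: [0.7, 0.3, 0.2]
opening: 0.004
grip_force: 0.0
```

Emit:
{"fn": "move_arm", "kwargs": {"moves": [-0.01, 0, 0, 0, -0.01, 0, 0, 0, 0, 0, 0, 0]}}

```text
t: 9.4
eef_pos: [568.3, -105.5, 62.0]
tcp_rot: [3.142, 0.0, 3.141]
ft_force: [0.4, -0.4, -0.2]
opening: 0.007
grip_force: 0.0
```

```bash
python3 - <<'E'
from cell import viewer
import cv2,numpy as np
t=viewer.read_camera("top")[143:263,250:400,::-1]; s=viewer.read_camera("side")[140:260,190:340,::-1]
cv2.imwrite("pics/c4.png",cv2.resize(np.hstack([t,s]),(800,320),interpolation=cv2.INTER_CUBIC))
E
```

```text
(no output)
```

View pics/c4.png

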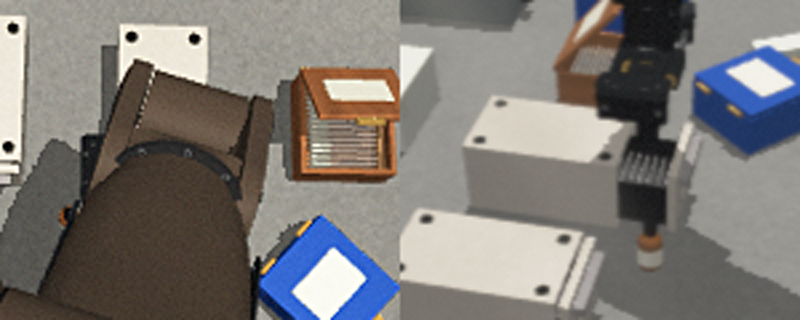

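```bash
python3 - <<'E'
from h import *
import cv2
s=cv2.cvtColor(viewer.read_camera("side"),cv2.COLOR_RGB2BGR)
x0,y0,k=235,130,6
im=cv2.resize(s[y0:y0+100,x0:x0+130],None,fx=k,fy=k,interpolation=cv2.INTER_CUBIC)
def m(p,c,t):
    q=((proj("side",np.array(p,float))-[x0,y0]+.5)*k).astype(int); cv2.circle(im,tuple(int(v) for v in q),4,c,1);cv2.putText(im,t,(int(q[0])+5,int(q[1])),0,.45,c,1);print(t,q)
m((568,-105.5,62),(0,0,255),"tcp"); m((568,-105.5,87),(0,255,0),"+25"); m((515,-106,66),(255,255,0),"lip0"); m((569,-106.4,66),(255,0,255),"home");m((527,-57,80),(255,128,0),"fc");m((591,-60,84),(255,128,0),"cc")
cv2.imwrite("pics/c5.png",im)
E
```

```text
tcp [289 415]
+25 [289 373]
lip0 [398 420]
home [287 407]
fc [356 456]
cc [221 429]
```

View pics/c5.png

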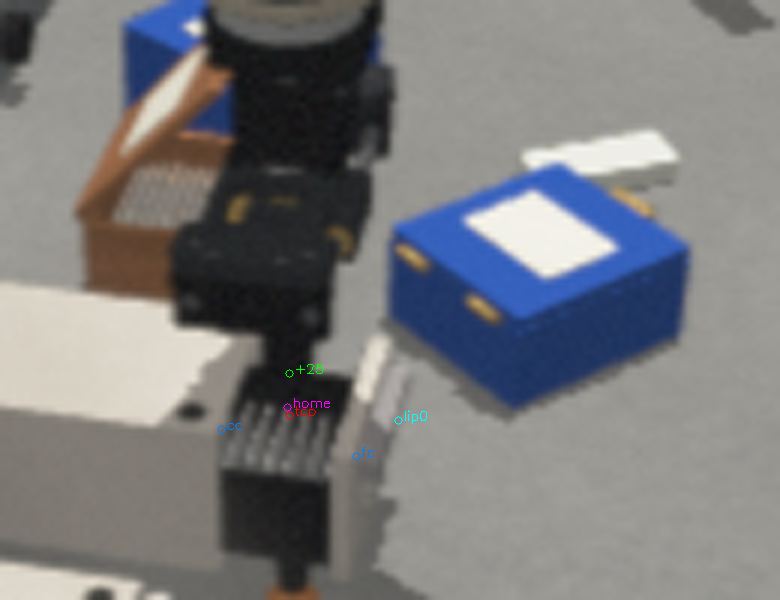

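The side crop shows the right drawer (front corner 345,450) hasn't moved. The finger (290,360) passed above it, so the real fingertip is about 25 mm above the reported TCP. The middle drawer was therefore dragged home by its top edge. I'll go back and lower the tip by about 32 mm from here.

Emit:
{"fn": "move_arm", "kwargs": {"moves": [0, 0, -0.15, 0, 0.2, 0, 0, 0, 0.25, 0, 0, 0, 0.23, 0, 0, 0, 0, 0, 0.2, 0, 0, 0, 0.16, 0, 0, 0, 0, 0]}}

```text
t: 10.42
eef_pos: [465.5, -105.2, 29.6]
tcp_rot: [3.141, -0.002, 3.141]
ft_force: [-0.1, -0.7, -0.4]
opening: 0.005
grip_force: 0.0
```

Emit:
{"fn": "move_arm", "kwargs": {"moves": [-0.06, 0, 0, 0, -0.05, 0, 0, 0, -0.04, 0, 0, 0, -0.04, 0, 0, 0, -0.04, 0, 0, 0, -0.04, 0, 0, 0, -0.04, 0, 0, 0]}}

```text
t: 11.3
eef_pos: [512.8, -105.5, 30.5]
tcp_rot: [3.141, -0.001, 3.141]
ft_force: [-2.9, -2.1, 1.3]
opening: 0.007
grip_force: 1.2
```

Emit:
{"fn": "move_arm", "kwargs": {"moves": [-0.05, 0, 0, 0, -0.05, 0, 0, 0, -0.05, 0, 0, 0, -0.05, 0, 0, 0, -0.04, 0, 0, 0, -0.02, 0, 0, 0, 0, 0, 0, 0]}}

```text
t: 12.18
eef_pos: [552.2, -105.4, 30.5]
tcp_rot: [3.141, 0.001, 3.141]
ft_force: [-0.0, -0.5, -0.6]
opening: 0.004
grip_force: 0.0
```

Emit:
{"fn": "move_arm", "kwargs": {"moves": [-0.02, 0, 0, 0, -0.01, 0, 0, 0, 0, 0, 0, 0]}}

```text
t: 12.55
eef_pos: [556.4, -105.5, 30.5]
tcp_rot: [3.141, 0.0, 3.141]
ft_force: [-1.1, 0.1, -0.1]
opening: 0.004
grip_force: 0.4
```

Emit:
{"fn": "move_arm", "kwargs": {"moves": [-0.01, 0, 0, 0, -0.01, 0, 0, 0, 0, 0, 0, 0]}}

```text
t: 12.92
eef_pos: [557.8, -105.4, 30.5]
tcp_rot: [3.141, -0.003, 3.141]
ft_force: [-9.3, -2.0, 5.3]
opening: 0.004
grip_force: 4.5
```

Emit:
{"fn": "move_arm", "kwargs": {"moves": [-0.01, 0, 0, 0, 0, 0, 0, 0]}}

```text
t: 13.18
eef_pos: [557.8, -105.4, 30.5]
tcp_rot: [3.141, -0.006, 3.141]
ft_force: [-15.8, -4.0, 10.2]
opening: 0.008
grip_force: 8.2
```

Hard stop: the right drawer is home. I'll verify the middle one the same way with a proper lip push.

Emit:
{"fn": "move_arm", "kwargs": {"moves": [0.15, 0, 0, 0, 0.25, 0, 0, 0, 0.18, 0, 0, 0, 0, 0.28, 0, 0, 0, 0.28, 0, 0, 0, 0.28, 0, 0, 0, 0.28, 0, 0, 0, 0.28, 0, 0, -0.15, 0, 0, 0, -0.1, 0, 0, 0]}}

```text
t: 14.42
eef_pos: [512.7, 105.1, 30.7]
tcp_rot: [3.141, 0.001, 3.142]
ft_force: [0.7, -0.4, -0.8]
opening: 0.005
grip_force: 0.0
```

Emit:
{"fn": "move_arm", "kwargs": {"moves": [-0.1, 0, 0, 0, -0.1, 0, 0, 0, -0.08, 0, 0, 0, -0.05, 0, 0, 0, -0.03, 0, 0, 0, 0, 0, 0, 0]}}

```text
t: 15.18
eef_pos: [565.4, 104.5, 30.5]
tcp_rot: [3.142, -0.0, 3.141]
ft_force: [-0.9, 0.6, -0.5]
opening: 0.004
grip_force: 0.0
```

Emit:
{"fn": "move_arm", "kwargs": {"moves": [-0.01, 0, 0, 0, -0.01, 0, 0, 0, 0, 0, 0, 0]}}

```text
t: 15.55
eef_pos: [568.2, 104.5, 30.5]
tcp_rot: [3.142, -0.0, 3.141]
ft_force: [-2.6, -0.6, -0.1]
opening: 0.007
grip_force: 0.9
```

Emit:
{"fn": "move_arm", "kwargs": {"moves": [-0.01, 0, 0, 0, -0.01, 0, 0, 0, 0, 0, 0, 0]}}

```text
t: 15.92
eef_pos: [568.5, 104.5, 30.4]
tcp_rot: [-3.141, -0.006, 3.141]
ft_force: [-14.9, -0.4, 9.1]
opening: 0.005
grip_force: 7.2
```

Both drawers are home against their stops. Now the lid: retract, rise and travel over it.

Emit:
{"fn": "move_arm", "kwargs": {"moves": [0.15, 0, 0, 0, 0.15, 0, 0, 0, 0, 0, -0.31, 0, 0, 0, -0.31, 0, 0, 0, -0.31, 0, -0.1, -0.32, 0, 0, -0.1, -0.32, 0, 0, -0.1, -0.32, 0, 0, -0.1, -0.32, 0, 0, -0.1, -0.32, 0, 0]}}

```text
t: 17.18
eef_pos: [601.9, -137.3, 170.3]
tcp_rot: [-3.141, 0.001, 3.141]
ft_force: [-0.0, 0.7, 0.6]
opening: 0.009
grip_force: 0.0
```

Emit:
{"fn": "move_arm", "kwargs": {"moves": [-0.1, -0.32, 0, 0, -0.1, -0.32, 0, 0, -0.1, -0.32, 0, 0, -0.1, -0.32, 0, 0, 0, 0, 0, 0]}}

```text
t: 17.8
eef_pos: [661.2, -331.0, 169.0]
tcp_rot: [-3.141, 0.0, 3.138]
ft_force: [0.3, 0.3, 0.4]
opening: 0.003
grip_force: 0.0
```

Emit:
{"fn": "move_arm", "kwargs": {"moves": [-0.02, 0, 0.15, 0, 0, 0, 0.1, 0, 0, 0, 0.06, 0, 0, 0, 0.06, 0, 0, 0, 0.06, 0, 0, 0, 0.06, 0]}}

```text
t: 18.55
eef_pos: [664.2, -327.7, 96.4]
tcp_rot: [-3.141, 0.001, 3.141]
ft_force: [-0.4, 0.6, 1.3]
opening: 0.004
grip_force: 0.5
```

Emit:
{"fn": "move_arm", "kwargs": {"moves": [0, 0, 0.06, 0, 0, 0, 0.06, 0, 0, 0, 0.06, 0, 0, 0, 0.06, 0, 0, 0, 0.06, 0]}}

```text
t: 19.18
eef_pos: [664.0, -327.6, 50.9]
tcp_rot: [3.141, -0.0, 3.141]
ft_force: [-1.2, -0.1, 1.3]
opening: 0.003
grip_force: 0.7
```

Emit:
{"fn": "move_arm", "kwargs": {"moves": [0, 0, 0.04, 0, 0, 0, 0.03, 0, 0, 0, 0.02, 0, 0, 0, 0, 0]}}

```text
t: 19.68
eef_pos: [664.1, -327.6, 37.9]
tcp_rot: [3.141, 0.0, 3.141]
ft_force: [0.1, -0.7, -0.1]
opening: 0.0
grip_force: 0.0
```

Emit:
{"fn": "move_arm", "kwargs": {"moves": [0, 0, 0.01, 0, 0, 0, 0.01, 0, 0, 0, 0, 0]}}

```text
t: 20.05
eef_pos: [664.0, -327.6, 34.9]
tcp_rot: [3.142, 0.0, 3.141]
ft_force: [-0.6, -0.8, -0.1]
opening: 0.002
grip_force: 0.0
```

Emit:
{"fn": "move_arm", "kwargs": {"moves": [0, 0, -0.15, 0, 0.12, 0, 0, 0, 0.12, 0, 0, 0, 0, 0, 0.06, 0, 0, 0, 0.06, 0, 0, 0, 0.03, 0, 0, 0, 0, 0]}}

```text
t: 20.92
eef_pos: [628.3, -327.4, 34.4]
tcp_rot: [3.141, -0.0, 3.141]
ft_force: [0.7, 0.1, -0.5]
opening: 0.002
grip_force: 0.0
```

Emit:
{"fn": "move_arm", "kwargs": {"moves": [0, 0, 0.01, 0, 0, 0, 0.01, 0, 0, 0, 0, 0]}}

```text
t: 21.3
eef_pos: [628.5, -327.6, 33.6]
tcp_rot: [-3.141, 0.001, 3.141]
ft_force: [-4.0, 3.0, 12.5]
opening: 0.004
grip_force: 6.1
```

Emit:
{"fn": "move_arm", "kwargs": {"moves": [0, 0, 0.01, 0, 0, 0, 0, 0]}}

```text
t: 21.55
eef_pos: [628.5, -327.6, 33.4]
tcp_rot: [-3.141, 0.002, 3.141]
ft_force: [-6.4, 4.6, 22.7]
opening: 0.004
grip_force: 11.2
```

Hard stop at the shut-lid height (33.5 + 25 ≈ 58 mm). I'll lift straight off, swing clear and look.

Emit:
{"fn": "move_arm", "kwargs": {"moves": [0, 0, -0.05, 0, 0, 0, -0.3, 0, 0, 0, -0.35, 0, 0, 0, -0.35, 0, 0.3, 0, 0, 0, 0.3, 0, 0, 0, 0.2, -0.3, 0, 0, 0, -0.3, 0, 0, 0, -0.3, 0, 0, 0, 0, 0, 0]}}

```text
t: 22.8
eef_pos: [507.2, -465.1, 187.2]
tcp_rot: [-3.142, -0.0, 3.138]
ft_force: [-0.4, 0.1, -0.4]
opening: 0.003
grip_force: 0.0
```

```bash
python3 - <<'E'
from cell import viewer
import cv2,numpy as np
t=viewer.read_camera("top")[140:290,90:450,::-1]; s=viewer.read_camera("side")[100:370,130:490,::-1]
cv2.imwrite("pics/c6.png",cv2.resize(np.vstack([t,s]),(514,600),interpolation=cv2.INTER_CUBIC))
E
```

```text
(no output)
```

View pics/c6.png

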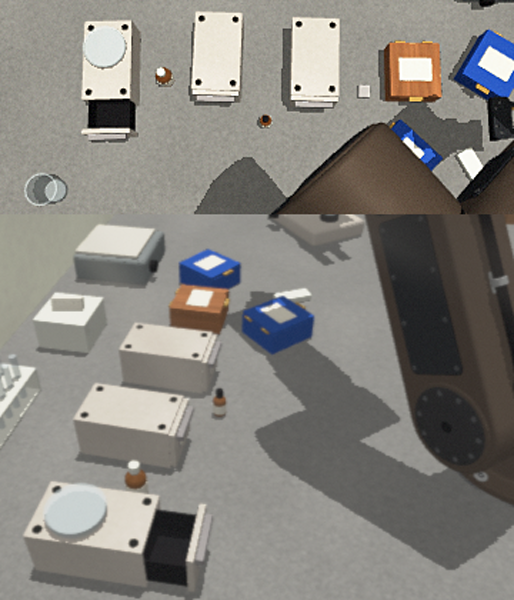

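The picture shows both slide drawers home (top view 217,97 and 315,100), the lid flat (413,70), the empty drawer still open (110,118) and the bystanders in place. Handing in.

```bash
python3 -c "
from cell import order
print(order.job_done())"
```

```text
the job is handed in; nothing more can be done
None
```

I handed the job in at about 23 s: both slide drawers are pushed home to their stops, the wooden box's lid is shut flat, and the last pictures show the empty drawer still open and the rest of the bench undisturbed; the hand-in call returned no verdict.

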